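# Hold the dock gate up and push the tape refill tray home

## Task

Push the grey tape refill tray home in its pale wooden dock. Press the long steel paddle beside the chute down with one fingertip and keep it down, so that the gate bar stays up, while another finger pushes the tray by its upright rear plate past the raised gate, all the way to the end stop; then let the paddle rise, so that the gate drops into the gap between the tape rolls and the rear plate, and move clear. The gate must never press on the tray, the tray only slides and is never lifted or tipped, and everything else on the bar stays where it is.

Things in the scene. Friction and masses are not known exactly. Their poses are not given: they have to be found in the camera images.
- dock: Pale wooden dock, fixed: straight open chute. Origin: height 0, on the chute's centre line, below the gate bar. x = the way the tray must travel (roughly to the robot's left), y = across, to the paddle's side (roughly towards the robot). Floor top z = 6 mm; inner walls y = +-29 mm, 5 thick, tops z = 24 mm. Base plate y = -36 to 54 mm; two hinge brackets, tops z = 27 mm, at y = 46, x = -222 and 12 mm.
- chute_stop (a point): Middle of the end stop's face on the chute floor, at dock x = 98 mm; the stop's top is at z = 40 mm. The chute's open entry is at dock x = -225 mm.
- gate (a joint): Steel gate's hinge angle, rad: 0 shut (sprung), 0.65 fully open at a stop. Shaft along dock x at y = 46, z = 22 mm: paddle on its +y side, gate bar on the other, one rigid piece; pressing the paddle down raises the bar. The tray passes freely above 0.3. Takes 2 N (shut) to 3.5 N (at 0.5) pressed 38 mm out from the shaft, more nearer to it; let go, it shuts in about half a second.
- paddle_mid (a point): Middle of the paddle (moves with it): flat steel plate 195 mm long (dock x = -225 to -30 mm), 60 mm wide outward from the shaft, 3 mm thick. Shut, it slopes up outwards by 0.5 rad, outer edge at dock y = 99, z = 51 mm. Pressed level, its top is at z = 23.5 mm and the joint reads 0.5.
- gate_bar (a point): Middle of the lower edge of the gate's blade (moves with it). The bar, 6 mm thick, at dock x = 0, reaches from the shaft across to y = -24 mm; its blade hangs at y = -24 to 0 mm. Shut: blade edge at z = 22 mm, bar top at z = 38 mm, barring the tray. At joint 0.5: blade edge at z = 44 mm, highest point at z = 70 mm.
- tray: Grey plastic refill tray, loose in the chute, about 0.35 kg, 134 mm long along its x (nose forward, as dock x), 54 wide. Origin: underside, middle of its length. Box part x = 67 to -3 mm, 26 high, with two small tape rolls fixed in it; low neck x = -3 to -59 mm, 30 wide, 10 high; then the rear plate. Home at the stop its origin is at dock x = 31 mm, the gate over the middle of the neck.
- tray_plate (a point): Rear face of the tray's upright rear plate, the face to push: 67 mm behind the tray's origin, this point 30 mm above its underside. Plate 46 mm wide, 8 thick, 44 high (top 50 mm above the bar).
- tray_nose (a point): Centre of the tray's nose at its underside, 67 mm ahead of the tray's origin. It starts 25 to 55 mm short of the gate.
- marker_a: Black marker lying on the bar beyond the dock, 135 mm long, 16 mm thick; origin under its middle, along its x axis. Leave alone.
- marker_b: A second such marker. Leave alone.
- canister: Stainless canister with twist cap, 77 mm across, 124 mm tall, standing near the chute's entry end; origin under its centre. Leave alone.
- pen_caddy: White tilt-top pen caddy, 84 x 104 x 96 mm, on the bar to one side of the dock; origin under its centre. Leave alone.
- tape_dispenser: Roll of clear tape on a metal spring arm over a dark base, 120 x 60 x 75 mm, on the bar to one side of the dock; origin under its centre. Leave alone.
- mug: White mug, 82 mm across plus handle, 95 mm tall, on the bar to one side of the dock; origin under its centre. Leave alone.
There are look-alikes about, which are no part of the job. Leave any green or orange look-alike of the tray alone.

How it is judged:
On the way, in this order (a step that is already met when the one before it is completed fails the run):
1. a finger presses the paddle and holds the gate up while the tray is still short of it (value of joint gate above 0.25 rad and contact force between the fingers and gate above 0.3 N and x of tray_nose in the frame of dock below -0.005 m), for 0.2 s.
2. the tray's nose passes the gate while the finger holds the gate up (value of joint gate above 0.25 rad and contact force between the fingers and gate above 0.3 N and x of tray_nose in the frame of dock between 0.02 and 0.09 m), for 0.1 s.
3. the tray is home at the end stop while the finger still holds the gate up (value of joint gate above 0.25 rad and contact force between the fingers and gate above 0.3 N and x of tray_nose in the frame of dock above 0.093 m), for 0.1 s.
At the end, for the whole second after the job is handed in: The tray lies flat in the chute with its nose within 5 mm of the end stop, at rest, and the gate is shut again (joint below 0.05 rad) over its neck (x of tray_nose in the frame of dock between 0.093 and 0.1 m and z of tray in the frame of dock below 0.009 m and angle between tray's own z axis and vertical below 0.05 rad and value of joint gate below 0.05 rad and linear speed of tray below 0.01 m/s); the robot touches nothing.
It fails at once if the gate presses on the tray (more than 1 N) (contact force between gate and tray above 1 N).
It fails at once if the tray is lifted or tipped (more than 10 mm or 0.2 rad) (z of tray in the frame of dock above 0.016 m or angle between tray's own z axis and vertical above 0.2 rad).
It fails at once if something else on the bar is moved more than 20 mm (distance of any of marker_a, marker_b, canister, pen_caddy, tape_dispenser, mug from where it was at the start of the episode above 0.02 m).
It also fails if it takes over 48 s, if anything falls off the work surface, if the arm or the gripper's body presses on something with over 40 N, if the wrist force passes 120 N, or if a joint passes its speed limit or range.

## Robot

A 6-joint arm with a two-finger parallel gripper is mounted at the origin on the work surface. World frame = base frame: x ahead of the robot, y to its left, z up, the work surface at z = 0. Lengths are in m, angles in rad, forces in N, time in s.
With the tool pointing down it reaches from about 0.35 to 0.875 m from the base axis. Payload 4.2 kg.
Tool frame: the origin (TCP) lies between the finger pads; the fingertips stand 11 mm ahead of it and the grasp point (between the pads) lies 8 mm behind it; z points along the fingers, y is the line along which they close (so a half turn about z gives the same grasp; the last joint's range is limited). The gripper opens to 87 mm and grips with 3 to 60 N. Pads are 19 mm wide; open, the fingers measure 117 mm over their backs; the gripper's body (75 mm by 190 mm) begins 51 mm behind the grasp point.
Start: joints at [-1.021, 0.385, 0.008, 0, -1.194, -0.259], TCP at [0.179, -0.599, 0.234] pointing down, gripper open.
Joint ranges: [-3.14, 3.14], [-1.21, 2.06], [-1.07, 1.41], [-3.16, 2.05], [-2.99, -0.16], [-3.1, 3.1]. Speed limits (rad/s): [2.79, 2.79, 3.14, 3.14, 3.14, 3.14].

## Interface

Orientations are given as a unit quaternion [x, y, z, w].
In Python, from station import env gives the robot as it stands.
- The arm moves only by the shell command python3 -m crank 'ROWS' [OPENING] [FORCE]. ROWS is a JSON object of lists of equal length, an entry for each row: "slide": the shift along the tool's x, y, z scaled (see below), a list of three; "twist": the turn, a rotation vector about the tool's x, y, z scaled (see below), a list of three. A call has 1 to 8 rows; each row shifts and turns the commanded pose from where the row before left it, along the tool's axes as they then stand; what a row does not reach is not made up. The controller multiplies each number of a shift by 250 mm and each number of a turn by 90 degrees. A row lasts 1/12 s, in which the tool goes at most 41.7 mm and 7.16 degrees, less where a joint would pass 70% of its speed; a pose out of reach is approached as far as the arm can. A call with a number of a shift or a turn outside -1 to 1 is refused whole. A call with a gripper value outside its range is refused whole. OPENING is the closure, from 0 (fully open) to 1 (shut), set as the call begins (- or left out, the last holds). The fingers move at their own pace and stop on an object; FORCE is the grip in N (left out, the last holds). Time passes only in rows, so rows that do not move let the fingers close. It gives the time, the measured TCP pose, the force, the opening and the grip force at its end, in the units of the state.
- env.sense(): the state, without advancing time (a new reading comes with each control period).
- env.grab_frame(name): name is "scene" or "top"; returns (picture, depth): 384x512x3 uint8, blue, green, red; 384x512 float32, m along the optical axis (not along the pixel's ray), 0 where there is no reading.
- env.get_calibration(name): a dict with "fovy" (degrees; the focal length in pixels is half the picture's height over the tangent of half this angle, whatever the lens; pixels are square), "cx", "cy" (the principal point, pixels), "cam_to_world" (4x4, takes a point from camera to world coordinates). Camera axes: x right, y up, looking along -z (the intrinsics and any distortion apply to the point x, -y, -z); pixel columns grow to the right and rows downward; lengths in m; the calibration is good to about 2 mm. A picture is of the moment at which its call begins. get_calibration takes no time and is no camera call.
- env.finish_job(): hands the job in; it is judged then, once.
Trained networks look in the newest picture that a camera, given by its name, has taken for a name from the list of things; names that differ only in an ending like _2 or _b are one class to them, and where a whole thing is asked for, a point or a joint stands for the part that bears it (a point fixed in the world has none). Each returns a list of dicts, best first, with "p" (0 to 1); they miss things now and then, are a little off and sometimes report something else, mostly with a low value. They report only what shows in the picture. A call takes as long as a camera call. They do not tell look-alikes from the thing itself.
- env.recognise(target, camera): "xy" ([column, row] as shares, 0 to 1, of the picture: columns of its width, rows of its height, amid what is visible of it).
- env.spot_point(target, camera): "xy" ([column, row] as shares, 0 to 1, of the picture: columns of its width, rows of its height: a listed point, or the origin of a listed thing).
The state is a dict: "time": time; "joints": joint angles; "dq": joint speeds; "tau": joint torques, N m; "ee_pos": TCP position; "tool_rot": TCP orientation; "contact_force": force on the tool from outside, world axes, zero at the start; "wrist_torque": the same for the moment, N m; "opening": finger opening in m; "finger_force": force on a finger pad.
Only numpy, scipy, OpenCV 4.12 (cv2) and the standard library are available. Lean on these libraries where they do the work, as an engineer would, in place of code of your own. Each camera call takes 0.05 s, during which the arm holds its last target. There are 200 camera calls.

## Working session

There is one attempt and no reset: what is moved stays moved. The work goes in short steps, Python scripts to look and compute and a shell command to move; the robot and the scene stay as the last step left them, time stands still between calls to the robot, and variables do not carry over. Pictures are saved under pics/ and viewed, at most 10 in all, crops included, and the job is handed in when it is done.

```bash
ls; mkdir -p pics; cat > h.py <<'E'
import numpy as np, cv2
from station import env
def K(n):
    c=env.get_calibration(n); f=192/np.tan(np.radians(c["fovy"])/2); return c,f,np.array(c["cam_to_world"])
def ray(n,u,v):
    c,f,T=K(n); d=T[:3,:3]@np.array([(u-c["cx"])/f,-(v-c["cy"])/f,-1]); return T[:3,3],d
def atz(n,u,v,z):
    o,d=ray(n,u,v); return o+d*(z-o[2])/d[2]
def dep(n,u,v,D):
    o,d=ray(n,u,v); return o+d*D[int(round(v)),int(round(u))]
E
python3 - <<'E'
from h import *
for n in("scene","top"):
    im,D=env.grab_frame(n); cv2.imwrite(f"pics/{n}0.png",im); np.save(f"{n}0.npy",D)
    c,f,T=K(n); print({k:v for k,v in c.items() if k!="cam_to_world"},T.round(3).tolist())
    for t in("dock","chute_stop","paddle_mid","gate_bar","tray","tray_plate","tray_nose","canister","mug","pen_caddy","tape_dispenser","marker_a"):
        for r in env.spot_point(t,n)[:3]:
            u,v=r["xy"][0]*512,r["xy"][1]*384; print(n,t,round(r["p"],2),round(u),round(v),dep(n,min(u,511),min(v,383),D).round(3))
print(env.sense())
E
```

```text
pics
{'fovy': 51.37240819769726, 'cx': 255.9294903138296, 'cy': 193.02551518092957} [[-0.706, -0.498, 0.503, 1.177], [0.708, -0.517, 0.482, 0.621], [0.02, 0.696, 0.718, 0.989], [0.0, 0.0, 0.0, 1.0]]
scene dock 0.94 270 225 [0.568 0.101 0.022]
scene chute_stop 0.61 295 244 [0.568 0.205 0.021]
scene paddle_mid 0.77 261 185 [ 0.473 -0.029  0.039]
scene gate_bar 0.72 328 302 [0.666 0.402 0.055]
scene gate_bar 0.71 268 220 [0.545 0.073 0.002]
scene gate_bar 0.32 260 187 [ 0.482 -0.029  0.039]
scene tray 0.97 250 208 [0.563 0.008 0.025]
scene tray 0.75 261 157 [ 0.347 -0.151  0.012]
scene tray 0.7 236 191 [ 0.55  -0.073  0.035]
scene tray_plate 0.97 209 224 [ 0.704 -0.03   0.03 ]
scene tray_plate 0.87 234 193 [ 0.562 -0.072  0.032]
scene tray_plate 0.71 253 142 [ 0.319 -0.223  0.03 ]
scene tray_nose 0.97 261 222 [0.567 0.064 0.006]
scene tray_nose 0.79 203 263 [ 0.798  0.052 -0.001]
scene tray_nose 0.76 280 164 [ 0.317 -0.085  0.002]
scene canister 0.96 191 172 [ 0.608 -0.237  0.048]
scene mug 0.88 215 127 [ 0.38  -0.371  0.05 ]
scene pen_caddy 0.71 391 263 [0.454 0.453 0.07 ]
scene pen_ca
[... 1472 characters left out ...]
013]
{'time': 1.3, 'joints': array([-1.02141320e+00,  3.84715066e-01,  7.92650699e-03, -5.78353945e-06,
       -1.19400429e+00, -2.58585808e-01]), 'dq': array([ 0.00023566, -0.00124375,  0.0006228 ,  0.00089123,  0.0003372 ,
       -0.00117762]), 'tau': array([-3.21688140e-05, -3.90468049e+01,  1.87624812e+01,  4.22442108e+00,
        1.54465658e-02, -6.28498086e-06]), 'ee_pos': array([ 0.17921462, -0.59874423,  0.23355051]), 'tool_rot': array([-1.44885842e-01,  9.89448378e-01, -5.43099772e-07,  3.15648850e-06]), 'contact_force': array([-0.73385034, -0.20032315, -0.10486813]), 'wrist_torque': array([ 0.04850576, -0.00733141,  0.02111433]), 'finger_force': 0.0, 'opening': 0.08700529745658045}
```

```bash
python3 - <<'E'
import cv2
a=cv2.imread("pics/top0.png"); cv2.imwrite("pics/top0c.png",cv2.resize(a[70:310,150:440],None,fx=2.5,fy=2.5,interpolation=cv2.INTER_CUBIC))
a=cv2.imread("pics/scene0.png"); cv2.imwrite("pics/scene0c.png",cv2.resize(a[110:310,150:416],None,fx=3,fy=3,interpolation=cv2.INTER_CUBIC))
E
```

```text
(no output)
```

View pics/top0c.png

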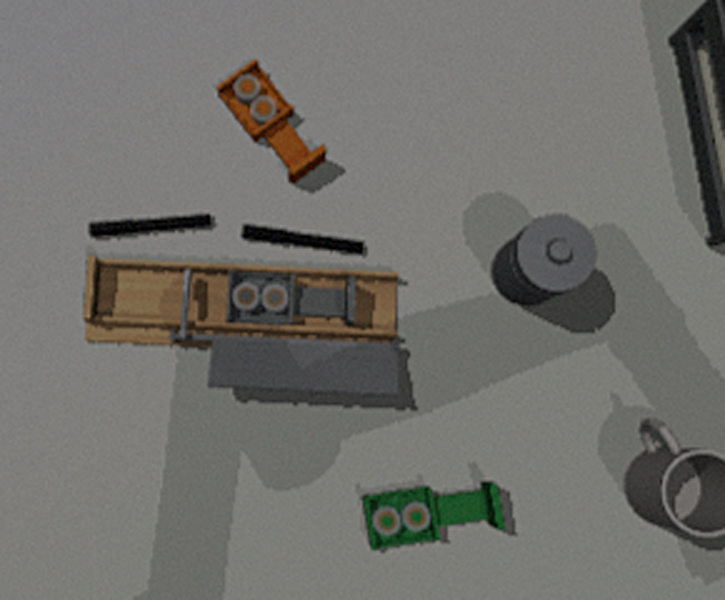

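View pics/scene0c.png

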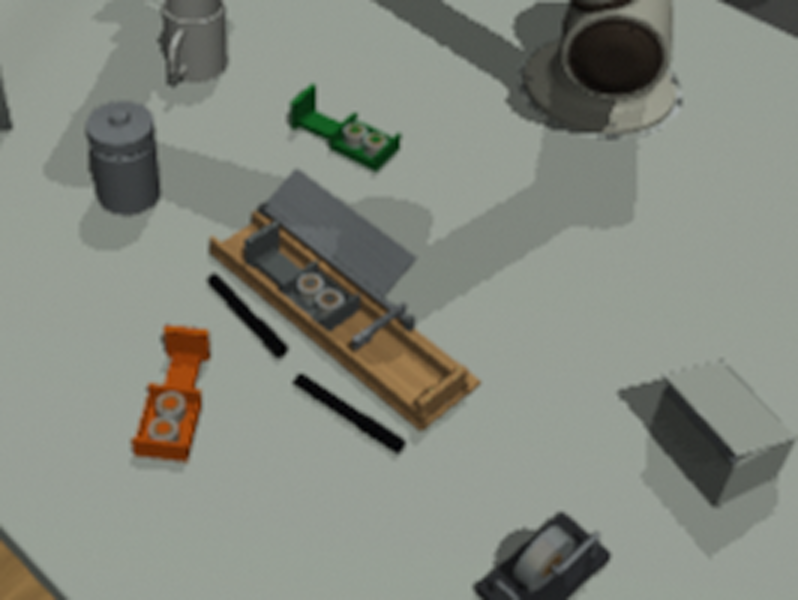

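The grey tray is in the dock at full top-picture pixel (266,189). The green look-alike is at (320,277) and the orange one at (253,115). The paddle is the long grey plate on the robot's side at (272,215), the gate bar is at (224,186), and the canister is well off the entry end. I choose the grey tray in the wooden chute; the crop confirms it. Next I fit the dock pose.

```bash
cat > fit.py <<'E'
from h import *
from scipy.optimize import least_squares
def cloud(n,D):
    c,f,T=K(n); v,u=np.mgrid[:384,:512]; P=np.stack([(u-c["cx"])/f*D,-(v-c["cy"])/f*D,-D],-1)@T[:3,:3].T+T[:3,3]
    return P[D>0]
E
python3 - <<'E'
from fit import *
# net points: pixel + dock coords (tray offset s unknown = tray origin x)
obs=[("scene",270,225,"d",(0,0,0)),("scene",295,244,"d",(.098,0,.006)),("scene",261,185,"d",(-.1275,.073,.037)),("scene",268,220,"d",(0,-.012,.022)),
("scene",234,193,"t",(-.067,0,.036)),("scene",261,222,"t",(.067,0,.006)),
("top",225,186,"d",(0,0,0)),("top",187,186,"d",(.098,0,.006)),("top",272,215,"d",(-.1275,.073,.037)),("top",224,181,"d",(0,-.012,.022)),
("top",264,190,"t",(0,0,.006)),("top",237,189,"t",(.067,0,.006))]
def res(p,full=0):
    x,y,th,s=p; ex=np.array([np.cos(th),np.sin(th)]); ey=np.array([-ex[1],ex[0]]);r=[]
    for n,u,v,k,q in obs:
        w=atz(n,u,v,q[2])[:2]; m=np.array([x,y])+ex*(q[0]+(s if k=="t" else 0))+ey*q[1]; r+=list(w-m)
    return np.array(r)
S=least_squares(res,[.555,.098,1.55,-.1],loss="soft_l1",f_scale=.004); p=S.x
print("net",p.round(4)); print((res(p).reshape(-1,2)*1000).round(1).tolist())
x,y,th,s=p; ex=np.array([np.cos(th),np.sin(th)]); ey=np.array([-ex[1],ex[0]])
for n in("top","scene"):
    P=cloud(n,np.load(n+"0.npy")); d=P[:,:2]-[x,y]; a=d@ex; b=d@ey; z=P[:,2]
    m=(b<-.022)&(b>-.042)&(a>-.2)&(a<.09)&(z>.019)&(z<.03); print(n,"farwall fit y(x) (exp -.0315)",np.polyfit(a[m],b[m],1).round(4),m.sum(),np.median(z[m]).round(4))
    m=(abs(b)<.03)&(a>-.22)&(a<-.12)&(z>.044)&(z<.056); print(n,"plate top: x",a[m].mean().round(4),a[m].min().round(4),a[m].max().round(4),"y",b[m].min().round(3),b[m].max().round(3),z[m].mean().round(3),m.sum())
    m=(abs(b+.005)<.02)&(abs(a)<.03)&(z>.033); print(n,"bar x",np.median(a[m]).round(4),np.median(z[m]).round(3),m.sum())
    m=(abs(b)<.025)&(a>.08)&(a<.13)&(z>.034); print(n,"stop x",a[m].min().round(4),a[m].max().round(4),m.sum())
    m=(b>.055)&(b<.125)&(a>-.25)&(a<-.01)&(z>.022)&(z<.06);print(n,"paddle x",np.percentile(a[m],[1,99]).round(3),"y",np.percentile(b[m],[1,99]).round(3),"ymax z",np.percentile(z[m],99).round(3))
E
```

```text
net [ 0.5559  0.0977  1.5556 -0.1005]
[[-2.8, -8.0], [-1.0, 2.4], [-9.7, -3.7], [-11.2, -14.5], [8.8, 0.9], [13.2, 0.1], [5.8, 2.1], [2.4, 7.6], [-0.0, 0.3], [4.0, 3.0], [-3.5, -4.3], [-2.6, 2.1]]
top farwall fit y(x) (exp -.0315) [-0.0238 -0.0314] 242 0.0233
top plate top: x -0.1717 -0.175 -0.1673 y -0.019 0.026 0.049 56
top bar x 0.0014 0.037 38
top stop x 0.0988 0.1081 66
top paddle x [-0.22  -0.029] y [0.056 0.102] ymax z 0.053
scene farwall fit y(x) (exp -.0315) [-0.0209 -0.0291] 165 0.0226
scene plate top: x -0.1705 -0.1756 -0.1663 y -0.016 0.028 0.048 31
scene bar x 0.0032 0.037 25
scene stop x 0.0996 0.1085 39
scene paddle x [-0.22  -0.027] y [0.056 0.104] ymax z 0.052
```

```bash
cat > go.py <<'E'
import sys; from h import *
from scipy.spatial.transform import Rotation as R
th=1.533; O=np.array([.5549,.0997]); 
ex=np.array([np.cos(th),np.sin(th)]); ey=np.array([-ex[1],ex[0]])
def st():
    s=env.sense(); r=R.from_quat(s["tool_rot"]); M=r.as_matrix(); d=s["ee_pos"][:2]-O
    print("t",round(s["time"],2),"dock x,y,tip z mm",(d@ex*1e3).round(1),(d@ey*1e3).round(1),((s["ee_pos"][2]-.011)*1e3).round(1),"F",s["contact_force"].round(1),"open",round(s["opening"]*1e3,1))
    D=np.c_[np.r_[-ex,0],np.r_[ey,0],[0,0,-1]]
    print(" twist needed (units)",((r.inv()*R.from_matrix(D)).as_rotvec()/(np.pi/2)).round(4))
    return s,M
def to(x,y,z):
    s,M=st(); w=np.r_[O+ex*x+ey*y,z+.011]; print(" slide needed (units)",(M.T@(w-s["ee_pos"])/.25).round(4))
if __name__=="__main__": to(*map(float,sys.argv[1:4]))
E
python3 -m crank '{"slide":[[0,0,0],[0,0,0],[0,0,0],[0,0,0],[0,0,0],[0,0,0],[0,0,0],[0,0,0]],"twist":[[0,0,-0.079],[0,0,-0.079],[0,0,-0.079],[0,0,-0.079],[0,0,-0.079],[0,0,-0.079],[0,0,-0.079],[0,0,-0.079]]}' 0.195
python3 -m crank '{"slide":[[0,0,0],[0,0,0],[0,0,0]],"twist":[[0,0,-0.079],[0,0,-0.079],[0,0,0]]}'
python3 go.py -.2015 .0425 .15
```

```text
time: 1.97
ee_pos: [0.1792, -0.5987, 0.2336]
tool_rot: [-0.601, 0.799, -0.0, -0.0]
contact_force: [-0.5, 0.1, -0.4]
opening: 0.0701
finger_force: 0.0
time: 2.22
ee_pos: [0.1792, -0.5987, 0.2335]
tool_rot: [-0.694, 0.72, -0.0, 0.0]
contact_force: [-0.1, -1.1, 0.1]
opening: 0.0702
finger_force: 0.0
t 2.22 dock x,y,tip z mm -712.1 349.0 222.5 F [-0.1 -1.1  0.1] open 70.2
 twist needed (units) [-0.      0.      0.0005]
 slide needed (units) [-2.0415 -1.2276  0.2902]
```

```bash
python3 -m crank '{"slide":[[-0.1276,-0.0767,0],[-0.1276,-0.0767,0],[-0.1276,-0.0767,0],[-0.1276,-0.0767,0],[-0.1276,-0.0767,0],[-0.1276,-0.0767,0],[-0.1276,-0.0767,0],[-0.1276,-0.0767,0]],"twist":[[0,0,0],[0,0,0],[0,0,0],[0,0,0],[0,0,0],[0,0,0],[0,0,0],[0,0,0]]}' >/dev/null
python3 -m crank '{"slide":[[-0.1276,-0.0767,0],[-0.1276,-0.0767,0],[-0.1276,-0.0767,0],[-0.1276,-0.0767,0],[-0.1276,-0.0767,0],[-0.1276,-0.0767,0],[-0.1276,-0.0767,0],[0,0,0]],"twist":[[0,0,0],[0,0,0],[0,0,0],[0,0,0],[0,0,0],[0,0,0],[0,0,0],[0,0,0]]}'
python3 go.py -.2015 .0425 .070
```

```text
time: 3.55
ee_pos: [0.4886, -0.1279, 0.2338]
tool_rot: [-0.694, 0.72, -0.001, 0.001]
contact_force: [-0.6, 0.0, 0.3]
opening: 0.0703
finger_force: 0.0
t 3.55 dock x,y,tip z mm -229.9 57.6 222.8 F [-0.6  0.   0.3] open 70.3
 twist needed (units) [-0.0016  0.0002  0.0006]
 slide needed (units) [-0.1134 -0.0591  0.6112]
```

```bash
python3 -m crank '{"slide":[[-0.1134,-0.0591,0],[0,0,0.12],[0,0,0.12],[0,0,0.12],[0,0,0.12],[0,0,0.12],[0,0,0.01],[0,0,0]],"twist":[[0,0,0],[0,0,0],[0,0,0],[0,0,0],[0,0,0],[0,0,0],[0,0,0],[0,0,0]]}'
python3 go.py -.2015 .0425 .021
python3 - <<'E'
from h import *
im,D=env.grab_frame("scene"); cv2.imwrite("pics/s1.png",cv2.resize(im[110:290,150:350],None,fx=3.3,fy=3.3,interpolation=cv2.INTER_CUBIC))
E
```

```text
time: 4.22
ee_pos: [0.5002, -0.1044, 0.0799]
tool_rot: [-0.692, 0.721, 0.001, -0.002]
contact_force: [0.1, 0.7, 1.1]
opening: 0.0702
finger_force: 0.0
t 4.22 dock x,y,tip z mm -206.0 47.0 68.9 F [0.1 0.7 1.1] open 70.2
 twist needed (units) [ 0.0026 -0.0005 -0.0021]
 slide needed (units) [-0.0184 -0.0185  0.1917]
```

View pics/s1.png

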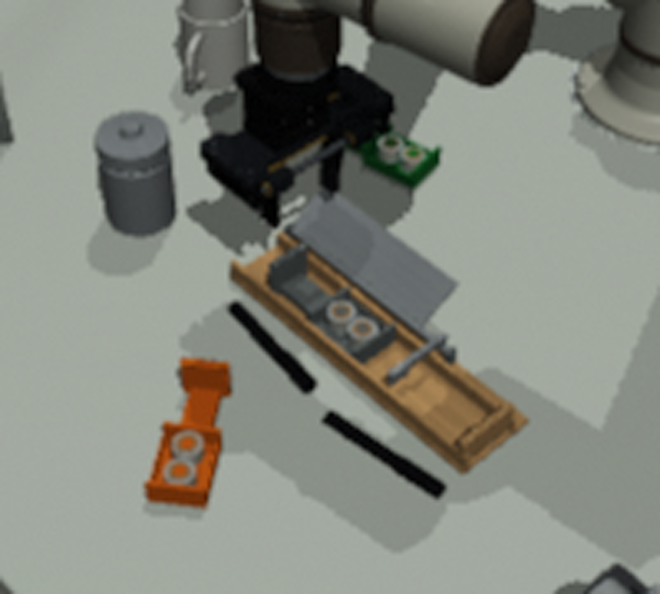

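The left finger tip shows at crop (272,218) and the other at (330,193), above the chute's entry with the canister well clear. I'll compare these with the projection of where they should be.

```bash
python3 - <<'E'
from go import *
c,f,T=K("scene"); s,M=st()
for q in [(0,-.0426,.011),(0,.0426,.011)]:
    w=s["ee_pos"]+M@np.array(q); p=np.linalg.inv(T)@np.r_[w,1]; u=c["cx"]+f*p[0]/-p[2]; v=c["cy"]-f*p[1]/-p[2]; print(w.round(3),(u-150)*3.3,(v-110)*3.3)
for d,z in [((-.177,0),.05),((-.225,-.0315),.024),((0,-.024),.038),((-.225,.099),.051)]:
    w=np.r_[O+ex*d[0]+ey*d[1],z]; p=np.linalg.inv(T)@np.r_[w,1]; u=c["cx"]+f*p[0]/-p[2]; v=c["cy"]-f*p[1]/-p[2]; print(d,(u-150)*3.3,(v-110)*3.3)
to(-.2015,.0425,.021)
E
```

```text
t 4.27 dock x,y,tip z mm -205.9 45.4 70.7 F [0.6 0.2 1. ] open 70.2
 twist needed (units) [-0.0001 -0.0004 -0.0014]
[ 0.544 -0.106  0.071] 264.37970785146456 222.0637397361339
[ 0.459 -0.103  0.071] 327.1381403603636 184.4987404111098
(-0.177, 0) 281.473098452905 253.07368003970484
(-0.225, -0.0315) 228.12148154217417 260.74869574135585
(0, -0.024) 385.8728380193998 373.8043917527792
(-0.225, 0.099) 322.53205418642443 184.6048220803626
t 4.27 dock x,y,tip z mm -205.9 45.4 70.7 F [0.6 0.2 1. ] open 70.2
 twist needed (units) [-0.0001 -0.0004 -0.0014]
 slide needed (units) [-0.0178 -0.0115  0.1987]
```

```bash
python3 -m crank '{"slide":[[-0.014,-0.0115,0],[0,0,0.03],[0,0,0.03],[0,0,0.03],[0,0,0.03],[0,0,0.03],[0,0,0.03],[0,0,0.014]],"twist":[[0,0,0],[0,0,0],[0,0,0],[0,0,0],[0,0,0],[0,0,0],[0,0,0],[0,0,0]]}'
python3 -m crank '{"slide":[[0,0,0],[0,0,0]],"twist":[[0,0,0],[0,0,0]]}'
python3 go.py -.18 .0425 .021
python3 - <<'E'
from h import *
im,D=env.grab_frame("scene"); cv2.imwrite("pics/s2.png",cv2.resize(im[110:290,150:350],None,fx=3.3,fy=3.3,interpolation=cv2.INTER_CUBIC))
E
```

```text
time: 4.93
ee_pos: [0.5028, -0.1008, 0.0315]
tool_rot: [-0.693, 0.721, 0.001, -0.001]
contact_force: [-2.6, 0.3, 5.6]
opening: 0.0704
finger_force: 2.8
time: 5.1
ee_pos: [0.5028, -0.1008, 0.032]
tool_rot: [-0.693, 0.721, 0.001, -0.001]
contact_force: [-4.8, 0.1, 3.6]
opening: 0.0701
finger_force: 2.1
t 5.1 dock x,y,tip z mm -202.4 44.5 21.0 F [-4.8  0.1  3.6] open 70.1
 twist needed (units) [ 0.0022 -0.0002 -0.0011]
 slide needed (units) [-0.0895 -0.0078 -0.0001]
```

View pics/s2.png

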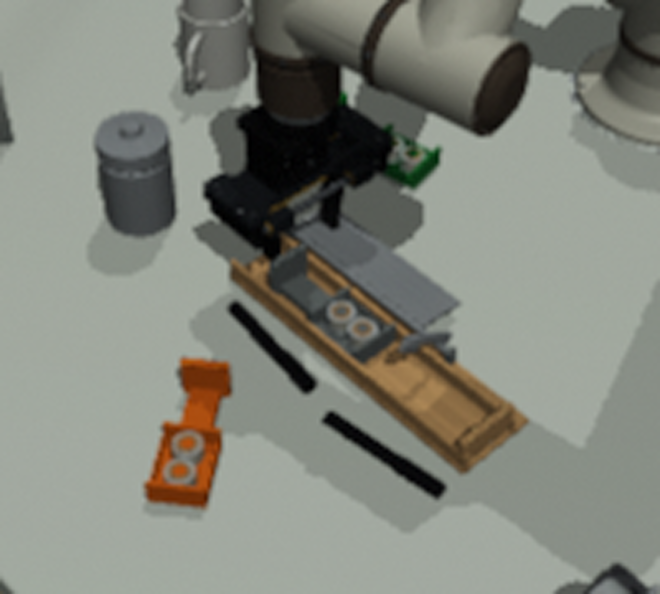

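The gate bar is raised at crop (425,350), the paddle is level, and the finger is behind the rear plate. The tray hasn't moved. Now I push.

```bash
python3 -m crank '{"slide":[[-0.02,-0.004,0],[-0.025,0,0],[-0.025,0,0],[-0.025,0,0],[-0.025,0,0],[-0.025,0,0],[-0.025,0,0],[-0.025,0,0]],"twist":[[0,0,0],[0,0,0],[0,0,0],[0,0,0],[0,0,0],[0,0,0],[0,0,0],[0,0,0]]}'
python3 go.py -.0455 .0425 .021
python3 - <<'E'
from h import *
im,D=env.grab_frame("scene"); cv2.imwrite("pics/s3.png",cv2.resize(im[110:290,150:350],None,fx=3.3,fy=3.3,interpolation=cv2.INTER_CUBIC))
E
```

```text
time: 5.82
ee_pos: [0.5081, -0.0515, 0.0333]
tool_rot: [-0.693, 0.721, -0.001, 0.001]
contact_force: [-0.6, -6.1, 6.1]
opening: 0.07
finger_force: 3.5
t 5.82 dock x,y,tip z mm -152.9 41.0 22.3 F [-0.6 -6.1  6.1] open 70.0
 twist needed (units) [-0.0014 -0.0001 -0.0003]
 slide needed (units) [-0.4294  0.0061  0.0051]
```

View pics/s3.png

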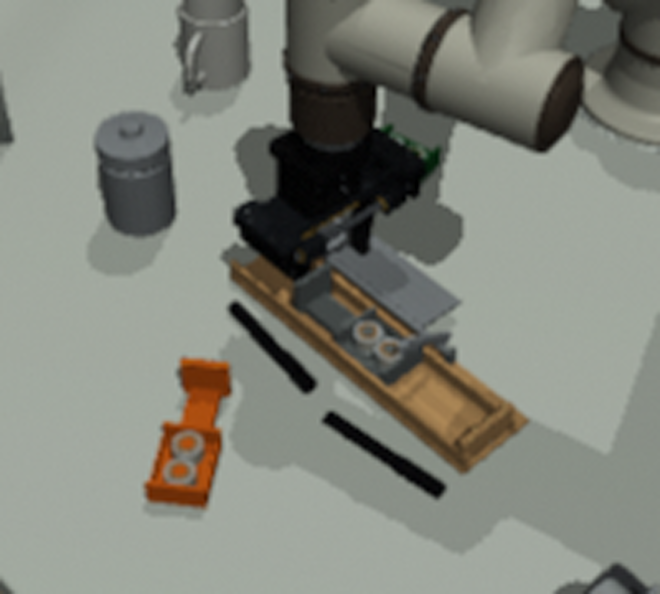

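The tray is sliding ahead of the finger, its nose is about at the gate (crop (410,365)), and the gate is still up. I continue.

```bash
python3 -m crank '{"slide":[[-0.025,0,0.002],[-0.025,0.002,0.002],[-0.025,0.002,0],[-0.025,0,0],[-0.025,0,0],[-0.025,0,0],[-0.025,0,0],[-0.025,0,0]],"twist":[[0,0,0],[0,0,0],[0,0,0],[0,0,0],[0,0,0],[0,0,0],[0,0,0],[0,0,0]]}'
python3 go.py -.0455 .0425 .021
python3 -m crank '{"slide":[[-0.025,0,0],[-0.025,0,0],[-0.025,0,0],[-0.025,0,0],[-0.025,0,0],[-0.025,0,0],[-0.02,0,0],[0,0,0]],"twist":[[0,0,0],[0,0,0],[0,0,0],[0,0,0],[0,0,0],[0,0,0],[0,0,0],[0,0,0]]}'
python3 go.py -.0455 .0425 .021
```

```text
time: 6.53
ee_pos: [0.5088, -0.0016, 0.0323]
tool_rot: [-0.693, 0.721, -0.001, 0.001]
contact_force: [-0.1, -5.9, 7.3]
opening: 0.0703
finger_force: 3.8
t 6.53 dock x,y,tip z mm -102.9 42.3 21.3 F [-0.1 -5.9  7.3] open 70.3
 twist needed (units) [-0.0011 -0.0001 -0.0005]
 slide needed (units) [-0.2297  0.0012  0.0012]
time: 7.2
ee_pos: [0.5102, 0.0417, 0.0321]
tool_rot: [-0.694, 0.72, -0.0, 0.001]
contact_force: [0.1, -2.1, 4.1]
opening: 0.0704
finger_force: 2.3
t 7.2 dock x,y,tip z mm -59.7 42.5 21.1 F [ 0.1 -2.1  4.1] open 70.4
 twist needed (units) [-0.0009  0.0003  0.    ]
 slide needed (units) [-0.0566  0.      0.0003]
```

Now slower steps onto the stop, watching the force.

```bash
python3 -m crank '{"slide":[[-0.01,0,0],[-0.01,0,0],[-0.01,0,0],[-0.01,0,0],[-0.006,0,0]],"twist":[[0,0,0],[0,0,0],[0,0,0],[0,0,0],[0,0,0]]}'
python3 go.py -.0455 .0425 .021
python3 - <<'E'
from h import *
im,D=env.grab_frame("scene"); cv2.imwrite("pics/s4.png",cv2.resize(im[150:290,200:350],None,fx=4.2,fy=4.2,interpolation=cv2.INTER_CUBIC))
for t in("tray_nose","chute_stop"):
  for n in ("scene",):
    print(t,[(r["p"],np.array(r["xy"])*[512,384]) for r in env.spot_point(t,n)[:2]])
E
```

```text
time: 7.62
ee_pos: [0.5103, 0.0521, 0.032]
tool_rot: [-0.693, 0.721, -0.0, -0.0]
contact_force: [-0.4, -6.7, 5.9]
opening: 0.0701
finger_force: 3.7
t 7.62 dock x,y,tip z mm -49.2 42.8 21.0 F [-0.4 -6.7  5.9] open 70.1
 twist needed (units) [-0.0003 -0.0003 -0.0006]
 slide needed (units) [-0.0149 -0.0011  0.0001]
tray_nose [(0.96, array([295.1168, 245.7984])), (0.89, array([204.0832, 263.808 ]))]
chute_stop [(0.89, array([293.0176, 242.6112]))]
```

View pics/s4.png

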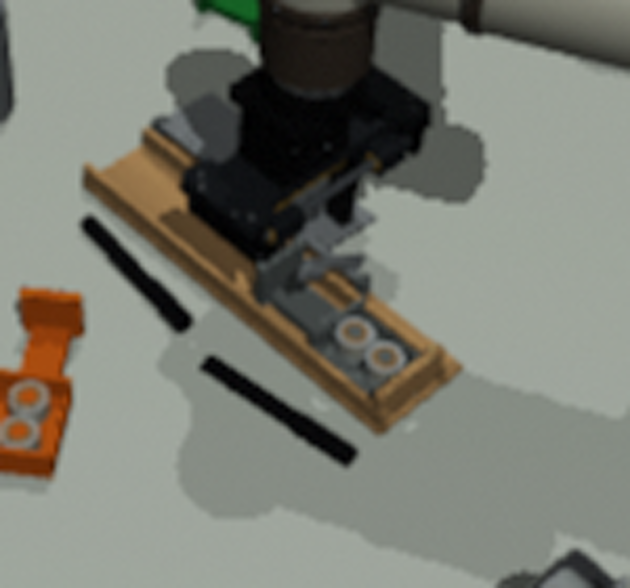

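The tray box is almost against the end stop (crop (390,380)). I nudge until the stop's resistance shows.

```bash
for i in 1; do python3 -m crank '{"slide":[[-0.006,0,0],[-0.006,0,0]],"twist":[[0,0,0],[0,0,0]]}' | grep -E "contact"; python3 go.py -.0455 .0425 .021; done
python3 -m crank '{"slide":[[-0.005,0,0],[0,0,0]],"twist":[[0,0,0],[0,0,0]]}' | grep contact; python3 go.py -.0455 .0425 .021
```

```text
contact_force: [4.4, -19.4, 5.5]
t 7.93 dock x,y,tip z mm -47.8 43.0 21.0 F [  4.4 -19.4   5.5] open 70.2
 twist needed (units) [ 0.0005 -0.0016 -0.0016]
 slide needed (units) [-0.0092 -0.0019 -0.0001]
contact_force: [3.5, -18.8, 5.9]
t 8.1 dock x,y,tip z mm -47.7 43.0 21.0 F [  3.5 -18.8   5.9] open 70.5
 twist needed (units) [ 0.0008 -0.0022 -0.0025]
 slide needed (units) [-0.0089 -0.0019  0.    ]
```

The force jumped to 19 N with no further travel, so the tray is on the stop. I back off the plate, then lift.

```bash
python3 -m crank '{"slide":[[0.015,0,0],[0.015,0,0],[0.015,0,0],[0,0,-0.03],[0,0,-0.04],[0,0,-0.05],[0,0,-0.06],[0,0,-0.08]],"twist":[[0,0,0],[0,0,0],[0,0,0],[0,0,0],[0,0,0],[0,0,0],[0,0,0],[0,0,0]]}'
python3 -m crank '{"slide":[[0,0,-0.12],[0,0,-0.12],[0.12,0.1,-0.02],[0.12,0.1,0],[0.12,0.1,0],[0.12,0.1,0],[0,0,0],[0,0,0]],"twist":[[0,0,0],[0,0,0],[0,0,0],[0,0,0],[0,0,0],[0,0,0],[0,0,0],[0,0,0]]}'
python3 - <<'E'
from go import *
st()
im,D=env.grab_frame("scene"); cv2.imwrite("pics/s5.png",cv2.resize(im[150:290,200:350],None,fx=4.2,fy=4.2,interpolation=cv2.INTER_CUBIC))
from fit import cloud
P=cloud("scene",D); d=P[:,:2]-O; a=d@ex; b=d@ey; z=P[:,2]
m=(abs(b)<.02)&(a>-.06)&(a<-.015)&(z>.044)&(z<.056); print("plate x (home centre -.032)",a[m].mean(),a[m].min(),m.sum())
m=(abs(b+.005)<.02)&(abs(a)<.012)&(z>.03); print("bar z",np.median(z[m]),m.sum())
E
```

```text
time: 8.77
ee_pos: [0.5089, 0.0449, 0.0967]
tool_rot: [-0.693, 0.721, 0.001, -0.001]
contact_force: [0.0, 0.4, 0.1]
opening: 0.07
finger_force: 0.0
time: 9.43
ee_pos: [0.4039, -0.0721, 0.1623]
tool_rot: [-0.692, 0.721, -0.0, 0.0]
contact_force: [0.7, -0.0, 1.1]
opening: 0.0702
finger_force: 0.0
t 9.43 dock x,y,tip z mm -177.3 144.4 151.3 F [ 0.7 -0.   1.1] open 70.2
 twist needed (units) [-0.0006  0.0002 -0.002 ]
plate x (home centre -.032) -0.03094404980048255 -0.036387785301591646 31
bar z 0.03701971212918975 33
```

View pics/s5.png

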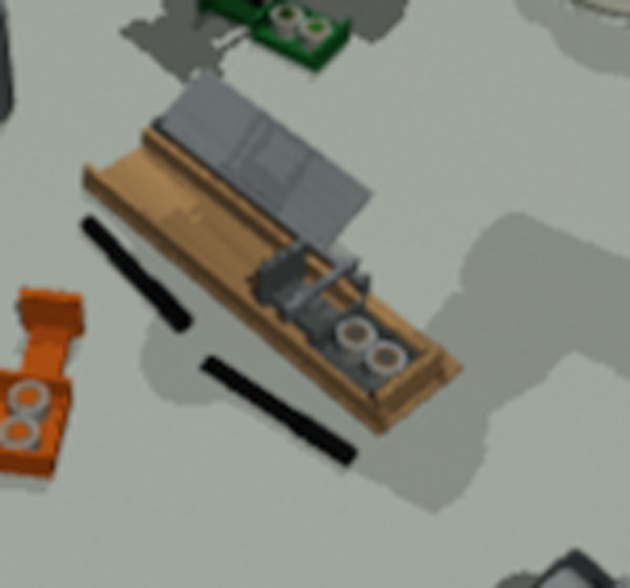

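The tray is home with its plate at the expected place, the gate is shut over the neck (crop (330,285)), and the arm is clear. I hand the job in.

```bash
python3 -c "
from station import env
print(env.finish_job())"
```

```text
the job is handed in; nothing more can be done
None
```

I pushed the tray home against the end stop, the gate is shut over its neck, the arm is clear, and the job was handed in at about 9.5 s; the hand-in returned no verdict.

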